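Set and lock the depth stop on a putter-head drilling fixture

TASK

Take the brass putter-head blank out of the wooden tray, lay it flat on the grey drilling fixture along the rear fence with its toe towards the switch, and slide it fully home against the end stop so that it pushes the red roller arm aside and trips the switch. Then gently lower the slanted depth stop by its black handle until its ball touches the top of the blank, and only after that swing the red clamp lever all the way round to lock it. Leave the blank home and the stop touching, and do not disturb the other two heads, the oil bottle or the brush.

Things in the scene. Friction and masses are not known exactly. Their poses are not given: they have to be found in the camera images.
- blank: brass putter-head blank, 140 mm long (y), 32 wide (x), 30 high, 0.5-0.9 kg; origin at the centre of its underside, z up. Toe at +y, heel at -y (black 12 mm bore dot on top). Heel block (y -70..-2 mm) and toe block (y 34..70) are 30 mm high, the notch between them 14. Starts flat in any bay of the tray, within 0.5 rad of world y, toe to the robot's left (+y)
- fixture: fixed drilling fixture; origin on the bench under the home spot of the blank's centre; front faces -x (the robot). Its frame, mm: grey base plate x -90..140, y -190..175, top z 15. Blue switch body x 47..77, y 47..103, up to z 60; fence, end stop, switch and stop head stand on the plate
- head: fixed stop head on the fixture; origin at fixture (0, 52, 0 mm), its frame turned -55 degrees about z from the fixture's (its x axis points along fixture (0.574, -0.819)). In the head's frame, mm: 40 mm square steel column at (60, 93), up to z 390; green guide block, 44 mm, round the slanted rod at (-45, 0, 123), a 30 mm thick green arm from it to the column
- fence (a point): middle of the top front edge of the low steel rear fence, at fixture (17.5, -55, 25 mm); the fence runs along the fixture's y from -175 to 65 mm, 10 mm high above the plate, 12 mm thick; the blank's long back side goes along it
- end_stop (a point): middle of the face of the small dark end stop, at fixture (-6, 70.5, 20 mm), 16 mm wide, top z 25; the blank slides along the fixture's +y till its toe meets it: home, blank axes parallel to the fixture's, its origin at about (0..1, 0, 15 mm)
- shield (a point): middle of the yellow front edge of the clear chip shield, at head (-110, 48, 393 mm). Shield: head x -110..-43, y -22..118, z 387..399, with a bar at y 112 back to the column, right above stop and clamp: these are reached only with the tool tilted about 30 degrees, along the stop's axis (gripper leaning to the head's -x)
- switch (a joint): red roller arm of the limit switch, rad: 0 at rest (arm along the fixture's -x), grows as the roller is pushed to the fixture's +y; light return spring (about 0.3 N at the roller); trips above 0.30, about 0.42 with the blank home
- roller (a point): centre of the red roller, 20 mm dia, 12 mm high, on a 45 mm arm with upright pivot at fixture (48, 62); at rest at fixture (3, 62, 35 mm), in the way of the blank's toe, which meets it about 18 mm before home
- stop (a joint): depth stop, m: 0 fully raised, grows as it slides down its axis, limit 0.075; starts at 0 to 0.025. The axis leans 30 degrees from vertical, to the robot's left front: upwards it runs along (-0.5, 0, 0.866) in the head's frame. It stays where left (friction; about 3 N pushes it down). It touches the home blank at about 0.060
- stop_tip (a point): centre of the 16 mm steel ball at the lower end of the stop rod (rod 14 mm dia); touching the home blank it lies at fixture (0, 52, 53 mm), over the toe block
- stop_top (a point): centre of the flat upper end of the stop's black handle, 202 mm up the axis from the ball centre; handle 36 mm dia, 42 mm long downwards along the axis, orange band round it
- lock (a joint): red clamp lever round the rod, rad: unlocked near 0 (points to the head's -x and down; starts at 0 to 0.3), swings about the stop's axis to the head's +y, clockwise from above; end stop 1.3 = fully locked, counts as locked above 1.15; stays where left (about 3 N at the knob moves it)
- lock_axis (a point): point on the clamp lever's axis (the stop's axis), level along that axis with point lock_knob
- lock_knob (a point): middle of the red grip at the lever's end, 20 mm dia, 46 mm long parallel to the stop's axis (26 mm below to 20 mm above this point), 85 mm from the axis. At lever angle q it lies at lock_axis + 85 mm x (-cos q * (0.866, 0, 0.5) + sin q * (0, 1, 0)) in the head's frame
- tray: fixed wooden tray 310 x 190 mm (x, y), origin at the centre of its underside, three bays side by side along x, about 100 mm pitch; floor 5 mm, walls and dividers up to 16 mm above the bench
- spare_mallet: bystander: dark steel head 140 x 32 x 28 mm, raised middle with a white line; origin at the centre of its underside
- spare_blade: bystander: aluminium blade head 140 x 32 x 28 mm with a 14 mm neck up to 58 mm; origin at the centre of its underside
- oil: bystander: yellow plastic bottle, 56 mm dia, 150 mm tall, closed, on the bench between robot and fixture; origin at the centre of its underside
- brush: bystander: hand brush lying on the bench left of the fixture; origin under its middle

How it is judged:
On the way, in this order (a step that is already met when the one before it is completed fails the run):
1. the blank lies flat on the fixture along the fence and has pushed the roller arm past its trip point (value of joint switch above 0.3 rad and x of blank in the frame of fixture above -0.008 m and z of blank in the frame of fixture below 0.018 m and angle between the y axis of blank and the y axis of fixture, either way round below 0.1 rad), for 0.2 s.
2. the stop's ball touches the blank while the clamp is still open and the switch tripped (contact force between stop and blank above 0.3 N and value of joint lock below 0.6 rad and z of stop_tip in the frame of blank below 0.04 m and value of joint switch above 0.3 rad), for 0.1 s.
3. the clamp lever is swung fully over with the stop still on the blank (value of joint lock above 1.15 rad and z of stop_tip in the frame of blank below 0.04 m), for 0.2 s.
At the end, for the whole second after the job is handed in: The blank is at rest, flat on the fixture plate (within 3 mm), along the fence (origin no more than 8 mm in front of home, within 0.1 rad) and the switch is tripped (above 0.30 rad); the stop's ball is within 2 mm of the blank's top; the clamp lever is beyond 1.15 rad (all of step 1 and all of step 3 and linear speed of blank below 0.01 m/s); the robot touches nothing.
It fails at once if the depth stop is rammed onto the blank with more than 60 N (contact force between stop and blank above 60 N).
It fails at once if the dark steel head is shifted more than 30 mm (distance of spare_mallet from where it was at the start of the episode above 0.03 m).
It fails at once if the aluminium head is shifted more than 30 mm (distance of spare_blade from where it was at the start of the episode above 0.03 m).
It fails at once if the brush is shifted more than 30 mm (distance of brush from where it was at the start of the episode above 0.03 m).
It fails at once if the oil bottle is shifted more than 30 mm or tipped over (distance of oil from where it was at the start of the episode above 0.03 m or angle between oil's own z axis and vertical above 0.5 rad).
It also fails if it takes over 59 s, if anything falls off the work surface, if the arm or the gripper's body presses on something with over 40 N, if the wrist force passes 120 N, or if a joint passes its speed limit or range.

ROBOT

A 7-joint arm with a two-finger parallel gripper is mounted at the origin on the work surface. World frame = base frame: x ahead of the robot, y to its left, z up, the work surface at z = 0. Lengths are in m, angles in rad, forces in N, time in s.
With the tool pointing down it reaches from about 0.4 to 0.75 m from the base axis. Payload 19.5 kg.
Tool frame: the origin (TCP) lies at the very end of the fingers, on their centre line; the grasp point (between the pads) lies 19 mm behind it; z points along the fingers, y is the line along which they close (so a half turn about z gives the same grasp; the last joint's range is limited). The gripper opens to 85 mm and grips with 20 to 120 N. Pads are 22 mm wide; open, the fingers measure 114 mm over their backs; the gripper's body (76 mm by 85 mm) begins 54 mm behind the grasp point. The pads swing forward as they close: fully open they stand 13 mm farther back than shut.
Start: joints at [-1.202, 0.707, -0.028, 1.485, 0.022, 0.951, -0.075], TCP at [0.23, 0.527, 0.231] pointing down, gripper open.
Joint ranges: [-2.71, 2.71], [-0.32, 2.16], [-1.57, 1.52], [0, 2.45], [-1.46, 4.6], [0, 2.02], [-2.83, 2.83]. Speed limits (rad/s): [1.89, 1.89, 2.57, 2.57, 3.01, 3.01, 3.01].

INTERFACE

Orientations are given as a rotation vector (axis times angle).
In Python, from bench import r, optics gives the robot as it stands (r), with the cameras (optics).
- The arm moves only by the tool nudge_tcp, called by a JSON object that holds its "name" and its "arguments". Schema: {"type":"object","properties":{"ticks":{"type":"array","items":{"type":"array","items":{"type":"number"},"minItems":7,"maxItems":7},"minItems":1,"maxItems":10},"grip_n":{"type":"number"},"only":{"type":"string"},"quiet":{"type":"boolean"},"lines":{"type":"string"}},"required":["ticks"],"additionalProperties":false}. ticks is a list of rows, 1 to 10 of them, each of 7 numbers: dx, dy, dz in cm, then a rotation vector rx, ry, rz in units of 0.05 rad, then the finger opening in m; each row shifts and turns the commanded pose from where the row before left it, along the tool's axes as they then stand; what a row does not reach is not made up. A row lasts 1/12 s, in which the tool goes at most 0.0417 m and 0.125 rad, less where a joint would pass 70% of its speed; a pose out of reach is approached as far as the arm can. The fingers move at their own pace and stop on an object; grip_n is the grip in N (left out, the last holds). Time passes only in rows, so rows that do not move let the fingers close. The tool returns the time, the measured TCP pose, the force, the opening and the grip force at its end. only (a regular expression) keeps the lines of the reply that match it, lines (a string "A,B") keeps lines A to B, and quiet returns only ok. Input that does not fit is refused with a message, and nothing moves.
- r.read_state(): the state, without advancing time (a new reading comes with each control period).
- optics.snapshot(name): name is "scene" or "side" or "wrist"; returns (picture, depth): 480x640x3 uint8, red, green, blue; 480x640 float32, m along the optical axis (not along the pixel's ray), 0 where there is no reading.
- optics.camera_info(name): a dict with "fx", "fy", "cx", "cy" (pixels), "camera_from_world" (4x4, takes a point from world to camera coordinates); the wrist camera has in their place "tool_from_camera" (4x4, takes a point from camera to tool coordinates, whose origin is the TCP and whose axes are the flange's). Camera axes: x right, y up, looking along -z (the intrinsics and any distortion apply to the point x, -y, -z); pixel columns grow to the right and rows downward; lengths in m; the calibration is good to about 2 mm. A picture is of the moment at which its call begins: read the wrist's pose just before it. camera_info takes no time and is no camera call.
- r.finish_job(): hands the job in; it is judged then, once.
The state is a dict: "t": time; "joint_pos": joint angles; "qvel": joint speeds; "tau": joint torques, N m; "ee_pos": TCP position; "orientation": TCP orientation; "wrist_force": force on the tool from outside, world axes, zero at the start; "ft_torque": the same for the moment, N m; "finger_gap": finger opening in m; "grip_force": force on a finger pad.
Only numpy, scipy, OpenCV 4.12 (cv2) and the standard library are available. Lean on these libraries where they do the work, as an engineer would, in place of code of your own. Each camera call takes 0.05 s, during which the arm holds its last target. There are 200 camera calls.

## Working session

There is one attempt and no reset: what is moved stays moved. The work goes in short steps, Python scripts to look and compute and a tool call to move; the robot and the scene stay as the last step left them, time stands still between calls to the robot, and variables do not carry over. Pictures are saved under pics/ and viewed, at most 13 in all, crops included, and the job is handed in when it is done.

```bash
ls; mkdir -p pics; cat > h.py <<'E'
import numpy as np,cv2,json
from bench import r, optics
from scipy.spatial.transform import Rotation as R
def cam(name):
    s=r.read_state(); im,d=optics.snapshot(name); ci=optics.camera_info(name)
    if name=='wrist':
        T=np.eye(4);T[:3,:3]=R.from_rotvec(s['orientation']).as_matrix();T[:3,3]=s['ee_pos']
        W=T@np.array(ci['tool_from_camera'])
    else: W=np.linalg.inv(np.array(ci['camera_from_world']))
    return im,d,ci,W
def cloud(d,ci,W):
    v,u=np.mgrid[:d.shape[0],:d.shape[1]]
    P=np.stack([(u-ci['cx'])/ci['fx']*d,-(v-ci['cy'])/ci['fy']*d,-d],-1)
    P=P@W[:3,:3].T+W[:3,3]; P[d==0]=np.nan
    return P
E
python3 - <<'E'
from h import *
print(r.read_state())
for n in ['scene','side','wrist']:
    im,d,ci,W=cam(n); cv2.imwrite(f'pics/{n}0.png',im[:,:,::-1]); np.savez(f'{n}0.npz',im=im,d=d,W=W,ci=json.dumps({k:np.array(v).tolist() for k,v in ci.items()}))
    print(n,ci,W)
E
```

```text
bench.py
pics
{'t': 0.0, 'joint_pos': array([-1.20167814,  0.70711579, -0.02759829,  1.48496868,  0.02202949,
        0.9508961 , -0.07547643]), 'qvel': array([ 0.00147943,  0.00067241, -0.00092627,  0.00029116, -0.00123648,
        0.00232109, -0.00107895]), 'tau': array([-1.31171579e-03, -8.83214951e+01,  1.23465601e+00, -2.36164373e+01,
        1.69371703e-02,  6.57626006e-03,  2.84622203e-06]), 'ee_pos': array([0.22954718, 0.52692021, 0.23082743]), 'orientation': array([-6.40712177e-01, -3.07540804e+00,  1.68724580e-03]), 'wrist_force': array([-0.03740987, -0.3917316 , -0.50103498]), 'ft_torque': array([-0.01135914,  0.04303213,  0.00646132]), 'grip_force': 0.0, 'finger_gap': 0.08566780149821696}
scene {'fx': 585.7776935215754, 'fy': 585.7776935215754, 'cx': 316.7548270551276, 'cy': 237.78860188399486, 'camera_from_world': array([[ 0.43639105,  0.89973084,  0.00687531, -0.27371582],
       [-0.49145788,  0.23195424,  0.83944409,  0.03666527],
       [ 0.75367898, -0.36970481,  0.54340256, -1.73416365],
       [ 0.        ,  0.        ,  0.        ,  1.        ]])} [[ 0.4
[... 816 characters left out ...]
 404.1909692635267, 'cx': 322.0304144201681, 'cy': 237.0561823121627, 'tool_from_camera': array([[-7.64034822e-04,  9.55798825e-01,  2.94020444e-01,
         7.50735495e-02],
       [ 9.99999112e-01,  1.05121183e-03, -8.18694394e-04,
        -1.43801106e-03],
       [-1.09158491e-03,  2.94019558e-01, -9.55798780e-01,
        -1.43232996e-01],
       [ 0.00000000e+00,  0.00000000e+00,  0.00000000e+00,
         1.00000000e+00]])} [[ 4.00106623e-01 -8.75937060e-01 -2.69534706e-01  1.60203566e-01]
 [ 9.16468585e-01  3.82460398e-01  1.17513304e-01  5.55732998e-01]
 [ 1.52092933e-04 -2.94037942e-01  9.55793736e-01  3.74129973e-01]
 [ 0.00000000e+00  0.00000000e+00  0.00000000e+00  1.00000000e+00]]
```

View pics/scene0.png

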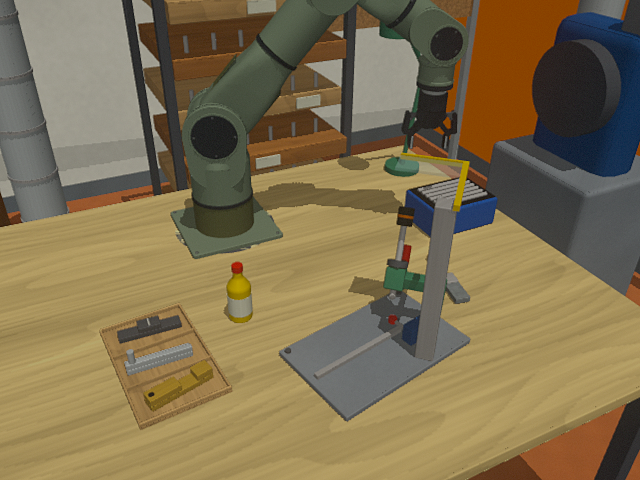

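View pics/side0.png

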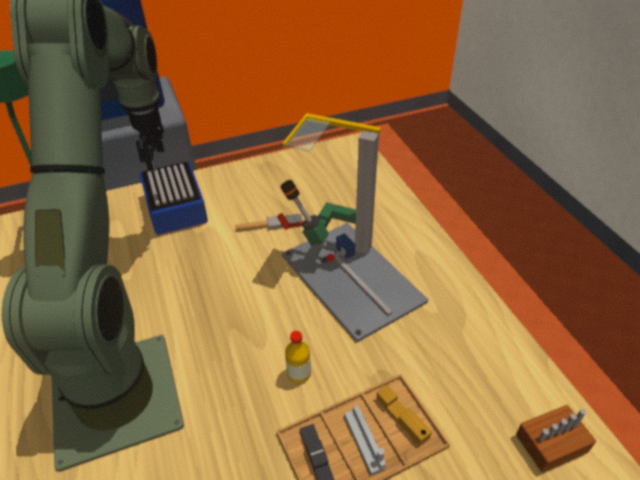

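The scene view shows the blank in the tray's far bay (heel dot at 151,394, toe at 212,370). The fixture plate corners are near (281,350), (348,416), (469,340) and (395,293), and the oil bottle is at (239,295). The side view is blurred but agrees.

```bash
cat > m.py <<'E'
from h import *
def load(n):
    z=np.load(f'{n}0.npz'); return z['im'],z['d'],json.loads(str(z['ci'])),z['W']
def rayz(uv,ci,W,z):
    uv=np.atleast_2d(uv).astype(float)
    D=np.c_[(uv[:,0]-ci['cx'])/ci['fx'],-(uv[:,1]-ci['cy'])/ci['fy'],-np.ones(len(uv))]@W[:3,:3].T
    return W[:3,3]+D*((z-W[2,3])/D[:,2])[:,None]
E
python3 - <<'E'
from m import *
for n in ['scene','side']:
    im,d,ci,W=load(n); P=cloud(d,ci,W); hsv=cv2.cvtColor(im,cv2.COLOR_RGB2HSV)
    Hh,S,V=[hsv[...,i].astype(int) for i in range(3)]
    # bench plane check
    b=(P[...,0]>.3)&(P[...,0]<.9)&(abs(P[...,1])<.4)&(abs(P[...,2])<.01)
    print(n,'bench z',np.nanmedian(P[b][:,2]))
    g=(S<60)&(V>60)&(V<150)&(P[...,2]>.008)&(P[...,2]<.022)&(P[...,0]>.4)
    g=cv2.morphologyEx(g.astype(np.uint8),cv2.MORPH_OPEN,np.ones((3,3)))
    k,l,st,c=cv2.connectedComponentsWithStats(g); i=1+np.argmax(st[1:,4]); g=l==i
    vv,uu=np.nonzero(g); q=rayz(np.c_[uu,vv],ci,W,.015)
    rect=cv2.minAreaRect((q[:,:2]*1000).astype(np.float32)); print('plate',st[i],rect,cv2.boxPoints(rect).round(1).tolist(), 'z',np.nanmedian(P[g][:,2]))
    # fence
    f=(P[...,2]>.0205)&(P[...,2]<.03)&(S<60)&(P[...,0]>.4)
    k,l,st,c=cv2.connectedComponentsWithStats(f.astype(np.uint8)); i=1+np.argmax(st[1:,4])
    vv,uu=np.nonzero(l==i); q=rayz(np.c_[uu,vv],ci,W,.025)*1000; print('fence',st[i],cv2.minAreaRect(q[:,:2].astype(np.float32)))
    # blank
    m=(Hh>15)&(Hh<32)&(S>150)&(V<235)&(P[...,0]>.4)&(P[...,2]>.026)&(P[...,2]<.042)
    k,l,st,c=cv2.connectedComponentsWithStats(m.astype(np.uint8))
    for i in range(1,k):
        if st[i,4]>60:
            vv,uu=np.nonzero(l==i); q=rayz(np.c_[uu,vv],ci,W,.035)*1000; rr=cv2.minAreaRect(q[:,:2].astype(np.float32)); print('brass',st[i],rr,np.nanmedian(P[l==i],axis=0))
    # oil
    m=(P[...,2]>.03)&(P[...,2]<.2)&(Hh>20)&(Hh<32)&(S>150)&(P[...,0]>.3)&(P[...,1]<.2)
    print('oilpts',np.nanmedian(P[m&(P[...,2]>.06)],axis=0))
E
```

```text
scene bench z 0.0010225592113645154
plate [  280   293   189   126 10250] ((645.891845703125, 134.77304077148438), (233.07884216308594, 368.5632629394531), 12.034647941589355) [[493.5, 290.70001220703125], [570.2999877929688, -69.80000305175781], [798.2999877929688, -21.200000762939453], [721.4000244140625, 339.29998779296875]] z 0.0156809482032505
fence [314 326  87  52 574] ((652.689453125, 89.46240234375), (18.11679458618164, 242.83197021484375), 11.979323387145996)
brass [190 360  22  20 253] ((569.361083984375, -236.0834197998047), (39.647640228271484, 38.700042724609375), 12.549212455749512) [ 0.5694927  -0.23626616  0.03531485]
brass [143 376  39  30 514] ((592.3971557617188, -320.1122131347656), (41.44953536987305, 69.92123413085938), 14.917203903198242) [ 0.59175738 -0.32002664  0.03505535]
oilpts [ 0.42359867 -0.1001777   0.09889451]
side bench z 0.0023626660515936315
plate [ 284  224  143  117 6913] ((638.3153076171875, 133.587158203125), (229.71829223632812, 365.3314208984375), 12.105748176574707) [[487.70001220703125, 288.1000061035156], [564.2999877929688, -69.0999984741211], [788.9000244140625, -20.899999618530273], [712.2999877929688, 336.29998779296875]] z 0.016795241787870063
fence [334 256  58  60 387] ((649.3796997070312, 88.0453109741211), (24.85491371154785, 247.8868865966797), 12.662904739379883)
brass [377 384  21  22 260] ((561.6779174804688, -236.41796875), (35.597442626953125, 39.05058670043945), 16.733722686767578) [ 0.56157033 -0.23637307  0.03607383]
brass [399 408  33  34 526] ((583.9673461914062, -321.3362731933594), (37.324371337890625, 70.37813568115234), 14.852639198303223) [ 0.58432581 -0.32237517  0.03627079]
oilpts [ 0.40173163 -0.10996788  0.10163299]
```

The rows are not in the units I measure in: shifts go in cm and turns go in units of 0.05 rad. I convert before sending: -0.0292 m is -2.92, -0.0278 m is -2.78.

{"name": "nudge_tcp", "arguments": {"ticks": [[-2.92, -2.78, 0, 0, 0, 0, 0.085], [-2.92, -2.78, 0, 0, 0, 0, 0.085], [-2.92, -2.78, 0, 0, 0, 0, 0.085], [-2.92, -2.78, 0, 0, 0, 0, 0.085], [-2.92, -2.78, 0, 0, 0, 0, 0.085], [-2.92, -2.78, 0, 0, 0, 0, 0.085], [-2.92, -2.78, 0, 0, 0, 0, 0.085], [-2.92, -2.78, 0, 0, 0, 0, 0.085], [-2.92, -2.78, 0, 0, 0, 0, 0.085], [-2.92, -2.78, 0, 0, 0, 0, 0.085]], "grip_n": 90}}

```text
t: 0.98
ee_pos: [0.3866, 0.1538, 0.2313]
orientation: [0.64, 3.076, -0.0]
wrist_force: [2.1, 0.7, -0.2]
finger_gap: 0.0848
grip_force: 0.0
```

{"name": "nudge_tcp", "arguments": {"ticks": [[-2.92, -2.78, 0, 0, 0, 0, 0.085], [-2.92, -2.78, 0, 0, 0, 0, 0.085], [-2.92, -2.78, 0, 0, 0, 0, 0.085], [-2.92, -2.78, 0, 0, 0, 0, 0.085], [-2.92, -2.78, 0, 0, 0, 0, 0.085], [-2.92, -2.78, 0, 0, 0, 0, 0.085], [-2.92, -2.78, 0, 0, 0, 0, 0.085], [-2.92, -2.78, 0, 0, 0, 0, 0.085], [-2.92, -2.78, 0, 0, 0, 0, 0.085], [-2.92, -2.78, 0, 0, 0, 0, 0.085]]}}

```text
t: 1.82
ee_pos: [0.5432, -0.218, 0.2313]
orientation: [-0.641, -3.075, 0.0]
wrist_force: [0.9, 0.9, 0.2]
finger_gap: 0.085
grip_force: 0.0
```

Converted, -0.0292 m is -2.92, -0.0278 m is -2.78, 0.113 rad is 2.26.

{"name": "nudge_tcp", "arguments": {"ticks": [[-2.92, -2.78, 0, 0, 0, 0, 0.085], [-2.92, -2.78, 0, 0, 0, 0, 0.085], [0, 0, 0, 0, 0, 2.26, 0.085], [0, 0, 0, 0, 0, 2.26, 0.085], [0, 0, 0, 0, 0, 2.26, 0.085], [0, 0, 0, 0, 0, 2.26, 0.085], [0, 0, 0, 0, 0, 2.26, 0.085], [0, 0, 0, 0, 0, 2.26, 0.085], [0, 0, 0, 0, 0, 2.26, 0.085], [0, 0, 0, 0, 0, 2.26, 0.085]]}}

```text
t: 2.65
ee_pos: [0.5742, -0.2901, 0.2311]
orientation: [-1.926, -2.481, 0.0]
wrist_force: [-0.8, 0.1, 0.0]
finger_gap: 0.0846
grip_force: 0.0
```

```bash
python3 - <<'E'
from m import *
im,d,ci,W=cam('wrist'); cv2.imwrite('pics/wrist1.png',im[:,:,::-1])
print(r.read_state()['joint_pos'])
P=cloud(d,ci,W); hsv=cv2.cvtColor(im,cv2.COLOR_RGB2HSV);Hh,S,V=[hsv[...,i].astype(int) for i in range(3)]
m=(Hh>15)&(Hh<32)&(S>150)&(P[...,2]>.03)&(P[...,2]<.042)
k,l,st,c=cv2.connectedComponentsWithStats(m.astype(np.uint8))
for i in range(1,k):
    if st[i,4]>200:
        vv,uu=np.nonzero(l==i); q=rayz(np.c_[uu,vv],ci,W,.035)*1000; rr=cv2.minAreaRect(q[:,:2].astype(np.float32)); print('brass',st[i],rr,np.nanmedian(P[l==i],axis=0))
E
```

```text
[ 0.3804537   0.82594415  0.08896976  1.20258355 -0.07278889  1.11652744
  0.71475077]
brass [ 306  116   40   45 1758] ((562.8900756835938, -236.99803161621094), (32.066444396972656, 34.969696044921875), 14.302947998046875) [ 0.56284624 -0.23645492  0.03562945]
brass [ 308  202   37   75 2577] ((585.1384887695312, -321.2316589355469), (31.178070068359375, 68.65015411376953), 15.215362548828125) [ 0.58477381 -0.3190403   0.0355583 ]
```

View pics/wrist1.png

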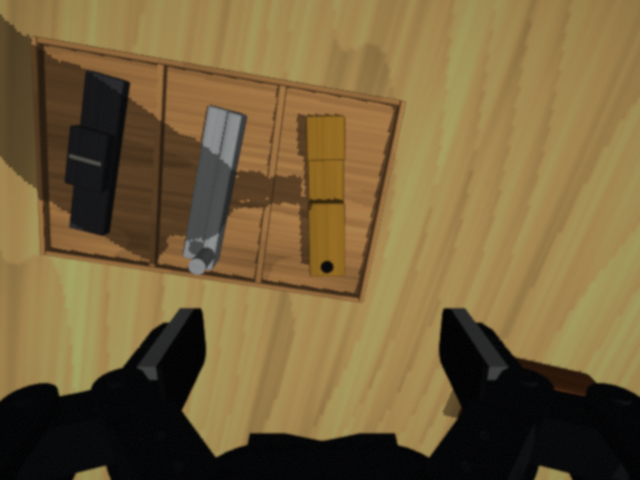

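The wrist view shows the blank at cols 306–345, rows 115–277, with its heel dot at (327,267). The block sizes come out at 32×35 and 31×69 mm, which matches the real part. The divider is at about col 268.

{"name": "nudge_tcp", "arguments": {"ticks": [[-2.88, 0.28, 0, 0, 0, 0.14, 0.06], [0, 0, 4, 0, 0, 0, 0.06], [0, 0, 4, 0, 0, 0, 0.06], [0, 0, 4, 0, 0, 0, 0.06], [0, 0, 4, 0, 0, 0, 0.06], [0, 0, 4, 0, 0, 0, 0.06], [0, 0, 1.5, 0, 0, 0, 0.06], [0, 0, 0, 0, 0, 0, 0.06]], "grip_n": 90}}

```text
t: 3.37
ee_pos: [0.5827, -0.3164, 0.0131]
orientation: [-1.923, -2.478, 0.001]
wrist_force: [-0.2, 0.2, 0.0]
finger_gap: 0.0601
grip_force: 0.0
```

{"name": "nudge_tcp", "arguments": {"ticks": [[0, 0, 0, 0, 0, 0, 0.02], [0, 0, 0, 0, 0, 0, 0.02], [0, 0, 0, 0, 0, 0, 0.02], [0, 0, 0, 0, 0, 0, 0.02], [0, 0, 0, 0, 0, 0, 0.02], [0, 0, 0, 0, 0, 0, 0.02]], "grip_n": 100}}

```text
t: 3.87
ee_pos: [0.5854, -0.3181, 0.0195]
orientation: [1.926, 2.478, 0.0]
wrist_force: [-3.8, 1.0, 13.7]
finger_gap: 0.0295
grip_force: 100.7
```

{"name": "nudge_tcp", "arguments": {"ticks": [[0, 0, -3, 0, 0, 0, 0.02], [0, 0, -4, 0, 0, 0, 0.02], [0, 0, -4, 0, 0, 0, 0.02], [0, 0, -4, 0, 0, 0, 0.02], [0, 0, -4, 0, 0, 0, 0.02], [0, 0, 0, 0, 0, 0, 0.02]]}}

```text
t: 4.37
ee_pos: [0.5865, -0.3187, 0.216]
orientation: [1.92, 2.471, 0.003]
wrist_force: [1.2, -0.6, -5.0]
finger_gap: 0.0296
grip_force: 102.0
```

```bash
python3 - <<'E'
from m import *
im,d,ci,W=cam('wrist'); 
im2,*_=cam('scene'); 
cv2.imwrite('pics/wrist2.png',np.hstack([cv2.resize(im,(400,300)),cv2.resize(im2[280:440,60:273],(400,300))])[:,:,::-1])
E
```

```text
(no output)
```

View pics/wrist2.png

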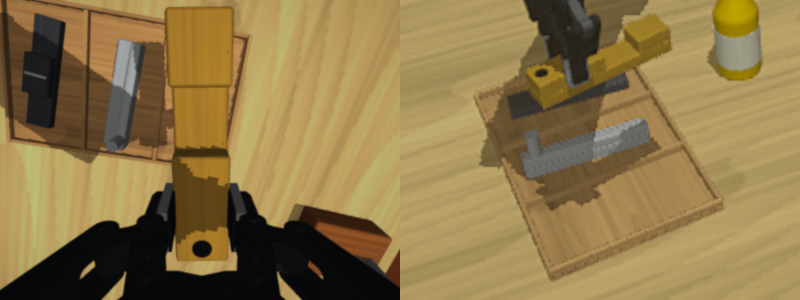

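The blank is held at its heel block and clear of the tray. I'll measure its pose in the hand from the wrist depth image.

```bash
cat > inhand.py <<'E'
from m import *
im,d,ci,W=cam('wrist'); T=np.array(ci['tool_from_camera']); P=cloud(d,ci,T)*1000
hsv=cv2.cvtColor(im,cv2.COLOR_RGB2HSV);Hh,S,V=[hsv[...,i].astype(int) for i in range(3)]
m=(Hh>13)&(Hh<32)&(S>150)&(P[...,2]<40)&(P[...,2]>-40)
m=cv2.erode(m.astype(np.uint8),np.ones((3,3)))>0
Q=P[m]; 
print(len(Q),'x range',np.percentile(Q[:,0],[0.3,99.7]))
for lo,hi in [(-45,-30),(-30,-10),(-10,10),(10,25),(35,60),(70,80),(80,100)]:
    q=Q[(Q[:,0]>lo)&(Q[:,0]<hi)]
    if len(q)>20: print(lo,hi,len(q),'z',np.median(q[:,2]).round(1),'y',np.percentile(q[:,1],[1,99]).round(1))
print(r.read_state()['ee_pos'],r.read_state()['orientation'])
E
python3 inhand.py
```

```text
35076 x range [-35.58956287 101.08678222]
-45 -30 859 z -16.1 y [-15.6  14.4]
-30 -10 3266 z -16.1 y [-15.5  14.4]
-10 10 4037 z -16.0 y [-15.3  13.7]
10 25 3489 z -15.9 y [-16.   13.9]
35 60 5735 z 0.1 y [-16.3  14. ]
70 80 3476 z -15.8 y [-16.6  13.8]
80 100 7696 z -15.7 y [-16.8  13.5]
[ 0.58405256 -0.31710113  0.20660735] [ 1.92797671e+00  2.48018207e+00 -1.75988602e-05]
```

{"name": "nudge_tcp", "arguments": {"ticks": [[3.53, 1.33, 0, 0, 0, 0, 0.02], [3.53, 1.33, 0, 0, 0, 0, 0.02], [3.53, 1.33, 0, 0, 0, 0, 0.02], [3.53, 1.33, 0, 0, 0, 0, 0.02], [3.53, 1.33, 0, 0, 0, 0, 0.02], [3.53, 1.33, 0, 0, 0, 0, 0.02], [3.53, 1.33, 0, 0, 0, 0, 0.02], [3.53, 1.33, 0, 0, 0, 0, 0.02], [3.53, 1.33, 0, 0, 0, 0, 0.02], [3.53, 1.33, 0, 0, 0, 0, 0.02]]}}

```text
t: 5.35
ee_pos: [0.6254, 0.0595, 0.2049]
orientation: [-1.927, -2.479, 0.003]
wrist_force: [1.2, -0.1, -6.3]
finger_gap: 0.0298
grip_force: 101.9
```

{"name": "nudge_tcp", "arguments": {"ticks": [[0, 0, 3, 0, 0, 0.92, 0.02], [0, 0, 3, 0, 0, 0, 0.02], [0, 0, 3, 0, 0, 0, 0.02], [0, 0, 3, 0, 0, 0, 0.02], [0, 0, 0, 0, 0, 0, 0.02], [0, 0, 0, 0, 0, 0, 0.02]]}}

```text
t: 5.85
ee_pos: [0.6252, 0.0574, 0.085]
orientation: [-1.983, -2.433, 0.004]
wrist_force: [-0.1, 0.4, -5.2]
finger_gap: 0.0295
grip_force: 101.9
```

```bash
python3 - <<'E'
from m import *
im,d,ci,W=cam('side'); cv2.imwrite('pics/side3.png',cv2.resize(im[180:360,240:460],(770,630))[:600,:,::-1])
im,d,ci,W=cam('scene'); cv2.imwrite('pics/scene3.png',cv2.resize(im[200:440,250:490],(600,600))[:,:,::-1])
E
python3 inhand.py
```

```text
34404 x range [-35.52806077 100.98589587]
-45 -30 811 z -16.1 y [-15.2  14.3]
-30 -10 3165 z -16.1 y [-15.4  14.2]
-10 10 4086 z -16.1 y [-15.3  13.7]
10 25 3473 z -16.0 y [-15.8  13.8]
35 60 5722 z 0.1 y [-16.3  13.6]
70 80 3404 z -15.8 y [-16.6  13.3]
80 100 7519 z -15.8 y [-16.7  13.1]
[0.62690496 0.05758326 0.08787668] [1.98403786e+00 2.43390059e+00 2.00493494e-03]
```

View pics/scene3.png

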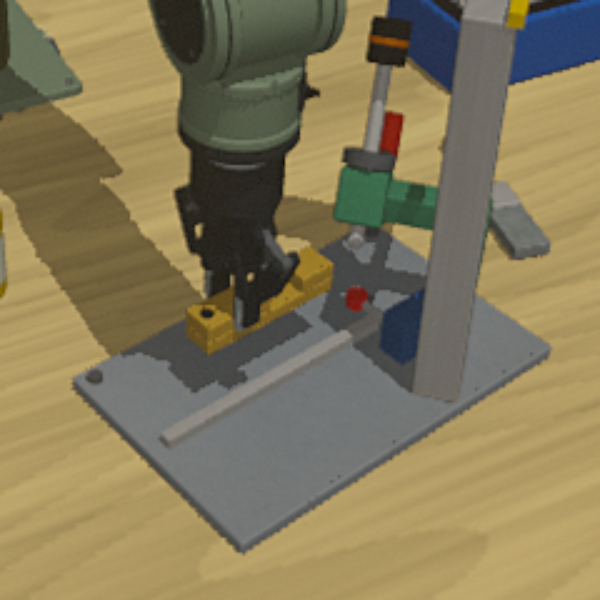

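The blank hovers parallel over the plate in front of the fence, with roller and stop clear ahead of it. Next I'll lower it to just above the plate.

Converted, 0.03 m is 3, 0.022 m is 2.2.

{"name": "nudge_tcp", "arguments": {"ticks": [[0, 0, 3, 0, 0, 0, 0.02], [0, 0, 2.2, 0, 0, 0, 0.02], [0, 0, 0, 0, 0, 0, 0.02], [0, 0, 0, 0, 0, 0, 0.02], [0, 0, 0.2, 0, 0, 0, 0.02], [0, 0, 0, 0, 0, 0, 0.02]]}}

```text
t: 6.5
ee_pos: [0.6271, 0.0576, 0.0339]
orientation: [1.984, 2.434, 0.002]
wrist_force: [-0.6, 0.7, -6.0]
finger_gap: 0.0298
grip_force: 102.0
```

{"name": "nudge_tcp", "arguments": {"ticks": [[0, 0, 0.2, 0, 0, 0, 0.02], [0, 0, 0.1, 0, 0, 0, 0.02], [0, 0, 0, 0, 0, 0, 0.02]]}}

```text
t: 6.75
ee_pos: [0.6264, 0.0576, 0.0296]
orientation: [1.985, 2.435, 0.0]
wrist_force: [0.1, -0.0, -4.2]
finger_gap: 0.0295
grip_force: 102.1
```

{"name": "nudge_tcp", "arguments": {"ticks": [[0, 0.1, 0.05, 0, 0, 0, 0.02], [0, 0.1, 0, 0, 0, 0, 0.02], [0, 0.1, 0, 0, 0, 0, 0.02], [0, 0, 0, 0, 0, 0, 0.02]]}}

```text
t: 7.08
ee_pos: [0.6287, 0.058, 0.0295]
orientation: [-1.984, -2.435, 0.002]
wrist_force: [-7.7, -1.4, 7.9]
finger_gap: 0.0295
grip_force: 104.0
```

{"name": "nudge_tcp", "arguments": {"ticks": [[0, 0.1, 0, 0, 0, 0, 0.02], [0, 0.1, 0, 0, 0, 0, 0.02], [0, 0, 0, 0, 0, 0, 0.02]]}}

```text
t: 7.33
ee_pos: [0.6307, 0.0584, 0.0295]
orientation: [-1.984, -2.435, 0.002]
wrist_force: [-8.2, -2.4, 9.1]
finger_gap: 0.0295
grip_force: 104.0
```

{"name": "nudge_tcp", "arguments": {"ticks": [[0, 0.1, -0.07, 0, 0, 0, 0.02], [0, 0.1, 0, 0, 0, 0, 0.02], [0, 0, 0, 0, 0, 0, 0.02]]}}

```text
t: 7.58
ee_pos: [0.6332, 0.059, 0.0296]
orientation: [1.985, 2.435, -0.0]
wrist_force: [-1.2, -0.5, -4.1]
finger_gap: 0.0294
grip_force: 102.3
```

{"name": "nudge_tcp", "arguments": {"ticks": [[0, 0.1, 0, 0, 0, 0, 0.02], [0, 0.1, 0, 0, 0, 0, 0.02], [0, 0, 0, 0, 0, 0, 0.02]]}}

```text
t: 7.83
ee_pos: [0.6334, 0.0591, 0.0296]
orientation: [-1.983, -2.433, 0.005]
wrist_force: [-15.0, -2.8, 9.4]
finger_gap: 0.0294
grip_force: 104.1
```

Converted, 0.008 m is 0.8, -0.0015 m is -0.15.

{"name": "nudge_tcp", "arguments": {"ticks": [[0, -0.15, -0.03, 0, 0, 0, 0.02], [0.8, 0, 0, 0, 0, 0, 0.02], [0.8, 0, 0, 0, 0, 0, 0.02], [0.8, 0, 0, 0, 0, 0, 0.02], [0, 0, 0, 0, 0, 0, 0.02]]}}

```text
t: 8.25
ee_pos: [0.6279, 0.0844, 0.0296]
orientation: [-1.983, -2.435, 0.001]
wrist_force: [-7.0, 5.1, -2.7]
finger_gap: 0.0294
grip_force: 102.5
```

{"name": "nudge_tcp", "arguments": {"ticks": [[0.6, 0, 0, 0, 0, 0, 0.02], [0.6, 0, 0, 0, 0, 0, 0.02], [0.4, 0, 0, 0, 0, 0, 0.02], [0, 0, 0, 0, 0, 0, 0.02]]}}

```text
t: 8.58
ee_pos: [0.6248, 0.0991, 0.0296]
orientation: [-1.984, -2.435, 0.002]
wrist_force: [-6.0, 0.2, -3.2]
finger_gap: 0.0291
grip_force: 102.5
```

Now the last few millimetres, watching the force along y for contact with the end stop.

{"name": "nudge_tcp", "arguments": {"ticks": [[0.2, 0, 0, 0, 0, 0, 0.02], [0.1, 0, 0, 0, 0, 0, 0.02], [0, 0, 0, 0, 0, 0, 0.02]]}}

```text
t: 8.83
ee_pos: [0.6244, 0.101, 0.0296]
orientation: [-1.985, -2.435, 0.003]
wrist_force: [-4.4, -4.6, -3.5]
finger_gap: 0.0292
grip_force: 102.5
```

{"name": "nudge_tcp", "arguments": {"ticks": [[0.1, 0, 0, 0, 0, 0, 0.02], [0.1, 0, 0, 0, 0, 0, 0.02], [0, 0, 0, 0, 0, 0, 0.02]]}}

```text
t: 9.08
ee_pos: [0.624, 0.1028, 0.0296]
orientation: [-1.985, -2.435, 0.003]
wrist_force: [-5.1, -5.5, -3.0]
finger_gap: 0.0297
grip_force: 102.5
```

```bash
python3 - <<'E'
from m import *
im,d,ci,W=cam('scene'); cv2.imwrite('pics/scene4.png',cv2.resize(im[240:400,290:450],(600,600),interpolation=cv2.INTER_CUBIC)[:,:,::-1])
E
```

```text
(no output)
```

View pics/scene4.png

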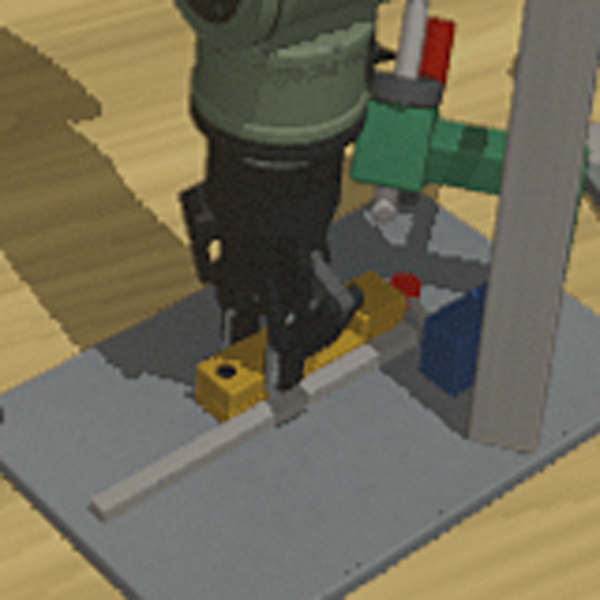

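{"name": "nudge_tcp", "arguments": {"ticks": [[0.1, 0, 0, 0, 0, 0, 0.02], [0.1, 0, 0, 0, 0, 0, 0.02], [0, 0, 0, 0, 0, 0, 0.02]]}}

```text
t: 9.38
ee_pos: [0.6236, 0.1047, 0.0296]
orientation: [-1.986, -2.435, 0.003]
wrist_force: [-4.4, -6.0, -3.5]
finger_gap: 0.0293
grip_force: 102.5
```

{"name": "nudge_tcp", "arguments": {"ticks": [[0.1, 0, 0, 0, 0, 0, 0.02], [0.1, 0, 0, 0, 0, 0, 0.02], [0, 0, 0, 0, 0, 0, 0.02]]}}

```text
t: 9.63
ee_pos: [0.6231, 0.1066, 0.0296]
orientation: [-1.986, -2.435, 0.003]
wrist_force: [-4.3, -5.7, -2.7]
finger_gap: 0.0295
grip_force: 102.5
```

{"name": "nudge_tcp", "arguments": {"ticks": [[0.1, 0, 0, 0, 0, 0, 0.02], [0.1, 0, 0, 0, 0, 0, 0.02], [0, 0, 0, 0, 0, 0, 0.02]]}}

```text
t: 9.88
ee_pos: [0.623, 0.1073, 0.0296]
orientation: [1.986, 2.433, -0.005]
wrist_force: [-3.3, -13.0, -3.5]
finger_gap: 0.0295
grip_force: 102.3
```

{"name": "nudge_tcp", "arguments": {"ticks": [[0.1, 0, 0, 0, 0, 0, 0.02], [0.1, 0, 0, 0, 0, 0, 0.02], [0, 0, 0, 0, 0, 0, 0.02]]}}

```text
t: 10.13
ee_pos: [0.623, 0.1074, 0.0296]
orientation: [1.985, 2.43, -0.007]
wrist_force: [-1.0, -22.1, -2.9]
finger_gap: 0.0296
grip_force: 102.4
```

The blank is home: y reaction rose to 22 N with no further motion. I'll relax the push, release, and lift away.

Converted, -0.002 m is -0.2.

{"name": "nudge_tcp", "arguments": {"ticks": [[-0.2, 0, 0, 0, 0, 0, 0.02], [0, 0, 0, 0, 0, 0, 0.02], [0, 0, 0, 0, 0, 0, 0.045], [0, 0, 0, 0, 0, 0, 0.055], [0, 0, 0, 0, 0, 0, 0.055], [0, 0, 0, 0, 0, 0, 0.055]]}}

```text
t: 10.63
ee_pos: [0.6235, 0.1097, 0.03]
orientation: [1.984, 2.435, 0.001]
wrist_force: [-0.0, -0.5, -0.2]
finger_gap: 0.0549
grip_force: 0.0
```

{"name": "nudge_tcp", "arguments": {"ticks": [[0, 0, -2, 0, 0, 0, 0.055], [0, 0, -3, 0, 0, 0, 0.055], [-2, 0, -3.5, 0, 0, 0, 0.055], [-3, 0, -2, 0, 0, 0, 0.055], [-4, 0, -1, 0, 0, 0, 0.055], [-4, 0, 0, 0, 0, 0, 0.055]]}}

```text
t: 11.13
ee_pos: [0.6508, -0.019, 0.1479]
orientation: [1.981, 2.434, 0.005]
wrist_force: [0.9, -0.6, 0.2]
finger_gap: 0.055
grip_force: 0.0
```

```bash
python3 - <<'E'
from m import *
print(r.read_state()['ee_pos'],r.read_state()['joint_pos'])
for n in ['scene','side','wrist']:
    im,d,ci,W=cam(n); np.savez(f'{n}0.npz',im=im,d=d,W=W,ci=json.dumps({k:np.array(v).tolist() for k,v in ci.items()}))
    if n=='scene': A=cv2.resize(im[180:380,300:500],(400,400),interpolation=cv2.INTER_CUBIC)
    if n=='side': B=cv2.resize(im[150:310,230:390],(400,400),interpolation=cv2.INTER_CUBIC)
cv2.imwrite('pics/c5.png',np.hstack([A,B])[:,:,::-1])
E
```

```text
[ 0.65081949 -0.01895855  0.14789751] [-0.07576675  0.92676728  0.13112633  1.2830907  -0.13050681  0.93548748
  0.28519107]
```

View pics/c5.png

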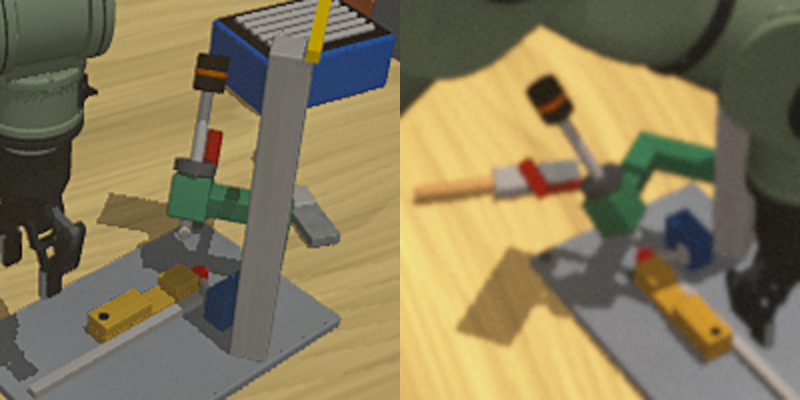

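Both views show the blank flat along the fence with the red roller pushed behind the toe. The handle is at about (212,72) and the red knob at (212,145) in the left crop. I'll triangulate the handle and the knob.

```bash
cat > tri.py <<'E'
from m import *
def ray(uv,ci,W):
    D=np.array([(uv[0]-ci['cx'])/ci['fx'],-(uv[1]-ci['cy'])/ci['fy'],-1])@W[:3,:3].T
    return W[:3,3],D/np.linalg.norm(D)
def inter(rs):
    A=sum(np.eye(3)-np.outer(D,D) for o,D in rs); b=sum((np.eye(3)-np.outer(D,D))@o for o,D in rs)
    x=np.linalg.solve(A,b); return x,[np.linalg.norm((np.eye(3)-np.outer(D,D))@(x-o))*1000 for o,D in rs]
yaw=np.radians(12.0); O=np.array([.6147,.1394,0])
Rf=R.from_euler('z',yaw).as_matrix(); Hd=O+Rf@np.array([0,.052,0]); Rh=R.from_euler('z',yaw-np.radians(55)).as_matrix()
fix=lambda p:Rf.T@(p-O); head=lambda p:Rh.T@(p-Hd)
def masks(im,P):
    hsv=cv2.cvtColor(im,cv2.COLOR_RGB2HSV);h,s,v=[hsv[...,i].astype(int) for i in range(3)]
    near=(abs(P[...,0]-.53)<.13)&(abs(P[...,1]-.25)<.15)
    z=P[...,2]
    return {'band':(h>5)&(h<22)&(s>150)&near&(z>.17)&(z<.35),
            'handle':near&(z>.2)&(z<.33)&(((v<90)&(s<140))|((h>5)&(h<22)&(s>150))),
            'red':((h<6)|(h>174))&(s>150)&near&(z>.09)&(z<.24)}
if __name__=='__main__':
    rs={}
    for n in ['scene','side','wrist']:
        im,d,ci,W=load(n); P=cloud(d,ci,W)
        hsv=cv2.cvtColor(im,cv2.COLOR_RGB2HSV);h,s,v=[hsv[...,i].astype(int) for i in range(3)]
        b=(h>13)&(h<32)&(s>130)&(abs(P[...,2]-.0455)<.005)&(P[...,0]>.55)&(P[...,0]<.7)&(P[...,1]>.04)
        k,l,st,c=cv2.connectedComponentsWithStats(b.astype(np.uint8))
        for i in range(1,k):
            if st[i,4]>80:
                vv,uu=np.nonzero(l==i); q=rayz(np.c_[uu,vv],ci,W,.045)*1000; rr=cv2.minAreaRect(q[:,:2].astype(np.float32)); print(n,'brass',st[i,4],np.round(rr[0],1),np.round(rr[1],1),round(rr[2],1))
        if n=='wrist': continue
        for k0,m in masks(im,P).items():
            k,l,st,c=cv2.connectedComponentsWithStats(m.astype(np.uint8))
            if k<2: print(n,k0,'none');continue
            i=1+np.argmax(st[1:,4]); p=np.nanmedian(P[l==i],axis=0)
            print(n,k0,st[i],c[i].round(1),'surf head',(head(p)*1000).round(1)); rs.setdefault(k0,[]).append(ray(c[i],ci,W))
    for k0 in rs:
        if len(rs[k0])==2:
            x,e=inter(rs[k0]); print(k0,x.round(4),'head mm',(head(x)*1000).round(1),np.round(e,1))
E
python3 tri.py
```

```text
scene brass 162 [610.6 187.8] [34.8 40.9] 13.1
scene brass 315 [627.9 102.5] [33.5 72.9] 11.8
scene band [398 214  15   6  54] [405.  216.3] surf head [-95.8   2.9 254.1]
scene handle [397 207  18  20 287] [405.2 216.1] surf head [-97.5   2.6 254.1]
scene red [402 245   9  17 103] [406.3 252.6] surf head [-135.2    9.6  134.9]
side brass 96 [603.3 188.3] [33.6 36.7] 16.5
side brass 235 [621.4 103.4] [32.1 71.5] 12.9
side band [284 185  13  12  76] [290.6 191.1] surf head [-104.4  -11.2  253.3]
side handle [281 181  18  18 192] [289.8 189.8] surf head [-105.7  -10.8  257.1]
side red [278 215  24  13  95] [286.2 221.6] surf head [-134.8    1.1  134.5]
wrist brass 3637 [626.6  86. ] [31.2 34.3] 12.2
band [0.5237 0.2658 0.2447] head mm [-110.1    0.5  244.7] [1.8 1.8]
handle [0.5229 0.2678 0.2458] head mm [-112.1    1.4  245.8] [0.1 0.1]
red [0.5112 0.2881 0.1309] head mm [-134.5    8.4  130.9] [3.7 3.7]
```

```bash
cat > go.py <<'E'
from tri import *
e=np.array([-.866,0,-.5]); u=np.array([-.5,0,.866])
M=np.column_stack([e,[0,1,0],-u]); 
def plan(ph=None,pw=None,q=0.0,rot=True):
    s=r.read_state(); C=R.from_rotvec(s['orientation']).as_matrix()
    p=np.array(pw) if pw is not None else Hd+Rh@(np.array(ph)/1000)
    T=Rh@M@R.from_rotvec([0,0,q]).as_matrix()
    print('t',s['t'],'world',p.round(4),'tool delta(now axes)',(C.T@(p-s['ee_pos'])).round(4),'in target axes',(T.T@(p-s['ee_pos'])).round(4))
    if rot: print('rotvec tool',R.from_matrix(C.T@T).as_rotvec().round(4))
    print('now head',(head(s['ee_pos'])*1000).round(1))
E
python3 - <<'E'
from go import *
plan(pw=[.44,.10,.36])
plan(ph=[-172,0,351])
E
```

```text
t 11.2833 world [0.44 0.1  0.36] tool delta(now axes) [ 0.1603 -0.1816 -0.2153] in target axes [ 0.0972 -0.0542 -0.3043]
rotvec tool [-0.1625 -0.505  -0.6072]
now head [ 178.1 -123.6  145.1]
t 11.2833 world [0.4781 0.3076 0.351 ] tool delta(now axes) [ 0.3563 -0.1033 -0.2065] in target axes [ 0.2002  0.1236 -0.3534]
rotvec tool [-0.1625 -0.505  -0.6072]
now head [ 178.1 -123.6  145.1]
```

The rows are not in the units I measure in: shifts go in cm and turns go in units of 0.05 rad. I convert before sending: -0.0239 m is -2.39, -0.0202 m is -2.02.

{"name": "nudge_tcp", "arguments": {"ticks": [[1.78, -2.02, -2.39, 0, 0, 0, 0.0], [1.78, -2.02, -2.39, 0, 0, 0, 0.0], [1.78, -2.02, -2.39, 0, 0, 0, 0.0], [1.78, -2.02, -2.39, 0, 0, 0, 0.0], [1.78, -2.02, -2.39, 0, 0, 0, 0.0], [1.78, -2.02, -2.39, 0, 0, 0, 0.0], [1.78, -2.02, -2.39, 0, 0, 0, 0.0], [1.78, -2.02, -2.39, 0, 0, 0, 0.0], [1.78, -2.02, -2.39, 0, 0, 0, 0.0]], "grip_n": 30}}

```text
t: 12.03
ee_pos: [0.4375, 0.1035, 0.361]
orientation: [-1.983, -2.436, -0.001]
wrist_force: [0.1, 0.4, 1.1]
finger_gap: 0.0001
grip_force: 0.0
```

{"name": "nudge_tcp", "arguments": {"ticks": [[0, 0, 0, -0.464, -1.442, -1.734, 0], [0, 0, 0, -0.464, -1.442, -1.734, 0], [0, 0, 0, -0.464, -1.442, -1.734, 0], [0, 0, 0, -0.464, -1.442, -1.734, 0], [0, 0, 0, -0.464, -1.442, -1.734, 0], [0, 0, 0, -0.464, -1.442, -1.734, 0], [0, 0, 0, -0.464, -1.442, -1.734, 0], [0, 0, 0, 0, 0, 0, 0]]}}

```text
t: 12.7
ee_pos: [0.4378, 0.1041, 0.3594]
orientation: [0.95, 2.465, -0.257]
wrist_force: [-0.1, 0.3, -0.4]
finger_gap: -0.0001
grip_force: 0.0
```

```bash
python3 - <<'E'
from go import *
print(r.read_state()['joint_pos'].round(2)); plan(ph=[-172,0,351])
E
```

```text
[-0.83  0.32  0.25  1.95  0.59  0.85 -0.15]
t 12.7 world [0.4781 0.3076 0.351 ] tool delta(now axes) [ 0.0965  0.1778 -0.0465] in target axes [ 0.0988  0.1762 -0.0474]
rotvec tool [0.0055 0.0007 0.0132]
now head [ -62.7 -176.2  359.4]
```

Converted, 0.0356 m is 3.56, -0.0155 m is -1.55, 0.0066 rad is 0.132.

{"name": "nudge_tcp", "arguments": {"ticks": [[3.9, 0, -1.55, 0, 0, 0.132, 0], [3.9, 0, -1.55, 0, 0, 0.132, 0], [3.9, 0, -1.55, 0, 0, 0, 0], [-0.4, 3.56, 0, 0, 0, 0, 0], [-0.4, 3.56, 0, 0, 0, 0, 0], [-0.4, 3.56, 0, 0, 0, 0, 0], [-0.4, 3.56, 0, 0, 0, 0, 0], [-0.4, 3.56, 0, 0, 0, 0, 0], [0, 0, 0, 0, 0, 0, 0]]}}

```text
t: 13.45
ee_pos: [0.4868, 0.3074, 0.3523]
orientation: [0.983, 2.456, -0.249]
wrist_force: [-1.5, -1.7, -1.8]
finger_gap: -0.0003
grip_force: 0.0
```

```bash
python3 - <<'E'
from go import *
plan(ph=[-172,0,351])
im,d,ci,W=cam('wrist'); np.savez('wrist0.npz',im=im,d=d,W=W,ci=json.dumps({k:np.array(v).tolist() for k,v in ci.items()}))
cv2.imwrite('pics/w6.png',im[:,:,::-1])
E
```

```text
t 13.45 world [0.4781 0.3076 0.351 ] tool delta(now axes) [ 0.0063 -0.0059 -0.0021] in target axes [ 0.0063 -0.0058 -0.0021]
rotvec tool [ 0.0032 -0.005  -0.0119]
now head [-165.5    5.8  352.3]
```

View pics/w6.png

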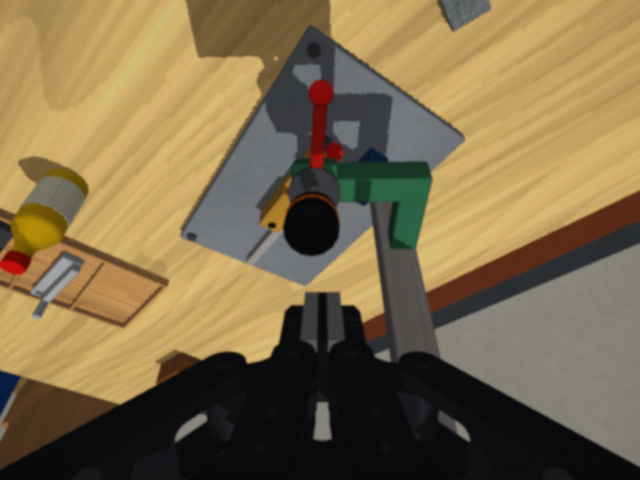

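The handle's top disc is at (312,228) and the knob's top at (321,93), with the lever close to its unlocked position. I'll convert both to head coordinates using the depth image.

```bash
cat > kn.py <<'E'
from go import *
def meas(im,d,ci,W):
    P=cloud(d,ci,W); Ph=np.einsum('ij,hwj->hwi',Rh.T,P-Hd)*1000
    al=Ph@u-53*u[2]; ee=Ph@e-53*e[2]   # along axis from touching ball centre; lateral
    hsv=cv2.cvtColor(im,cv2.COLOR_RGB2HSV);h,s,v=[hsv[...,i].astype(int) for i in range(3)]
    m=(v<60)&(al>195)&(al<265)&(abs(ee)<35)&(abs(Ph[...,1])<35)
    print('handle n',m.sum(),'along',np.median(al[m]).round(1),'e',np.percentile(ee[m],[1,50,99]).round(1),'y',np.percentile(Ph[...,1][m],[1,50,99]).round(1))
    m=((h<6)|(h>174))&(s>150)&(al>80)&(al<200)&(ee*ee+Ph[...,1]**2>60**2)
    if m.sum()>10:
        top=m&(al>np.percentile(al[m],60)-4)
        ec,yc=[np.mean(np.percentile(a[top],[2,98])) for a in (ee,Ph[...,1])]
        print('knob n',m.sum(),top.sum(),'top along',np.median(al[top]).round(1),'e,y',ec.round(1),yc.round(1),'r',np.hypot(ec,yc).round(1),'q',np.arctan2(yc,ec).round(3))
if __name__=='__main__': meas(*load('wrist'))
E
python3 kn.py
```

```text
handle n 2650 along 244.2 e [-16.1   2.1  16.5] y [-17.9  -1.7  14.2]
knob n 743 506 top along 156.9 e,y 83.4 5.1 r 83.6 q 0.061
```

Converted, 0.035 m is 3.5, 0.03 m is 3, -0.012 rad is -0.24.

{"name": "nudge_tcp", "arguments": {"ticks": [[0.68, -0.76, 3, 0.06, -0.1, -0.24, 0], [0, 0, 3.5, 0, 0, 0, 0], [0, 0, 2, 0, 0, 0, 0], [0, 0, 0, 0, 0, 0, 0], [0, 0, 0, 0, 0, 0, 0]]}}

```text
t: 13.92
ee_pos: [0.5049, 0.2732, 0.2763]
orientation: [0.968, 2.458, -0.263]
wrist_force: [-1.0, -0.2, -0.4]
finger_gap: 0.0
grip_force: 0.0
```

```bash
python3 - <<'E'
from go import *
s=r.read_state();p=head(s['ee_pos'])*1000-[0,0,53];print('along',p@u,'e',p@e,'y',p[1],s['wrist_force']);plan(ph=[0,0,53])
E
```

```text
along 257.8512553023461 e -0.0017367432816399742 y -6.814426980831281 [-0.9899454  -0.1967948  -0.44703325]
t 13.9167 world [0.6039 0.1903 0.053 ] tool delta(now axes) [0.0004 0.0074 0.2578] in target axes [0.     0.0068 0.2579]
rotvec tool [-0.0022  0.0017  0.0008]
now head [-128.9   -6.8  276.3]
```

Converted, 0.005 m is 0.5, 0.006 m is 0.6.

{"name": "nudge_tcp", "arguments": {"ticks": [[0, 0.5, 0.6, 0, 0, 0, 0], [0, 0, 0.6, 0, 0, 0, 0], [0, 0, 0.5, 0, 0, 0, 0], [0, 0, 0.5, 0, 0, 0, 0], [0, 0, 0.5, 0, 0, 0, 0], [0, 0, 0.5, 0, 0, 0, 0], [0, 0, 0.5, 0, 0, 0, 0], [0, 0, 0.5, 0, 0, 0, 0], [0, 0, 0, 0, 0, 0, 0]]}}

```text
t: 14.67
ee_pos: [0.5244, 0.2619, 0.2391]
orientation: [0.965, 2.457, -0.265]
wrist_force: [0.1, 0.7, 0.8]
finger_gap: -0.0004
grip_force: 0.0
```

```bash
python3 - <<'E'
from go import *
s=r.read_state();p=head(s['ee_pos'])*1000-[0,0,53];print('along',p@u,'e',p@e,'y',p[1],(Rh@u)@s['wrist_force'])
E
```

```text
along 214.64735520695334 e -0.32404169656646786 y -1.8243226156663654 0.9087773906984568
```

{"name": "nudge_tcp", "arguments": {"ticks": [[0, 0, 0.3, 0, 0, 0, 0], [0, 0, 0.3, 0, 0, 0, 0], [0, 0, 0.2, 0, 0, 0, 0]]}}

```text
t: 14.92
ee_pos: [0.5272, 0.2595, 0.2327]
orientation: [0.965, 2.457, -0.263]
wrist_force: [-2.6, 0.7, 2.0]
finger_gap: -0.0001
grip_force: 1.2
```

{"name": "nudge_tcp", "arguments": {"ticks": [[0, 0, 0.15, 0, 0, 0, 0], [0, 0, 0.15, 0, 0, 0, 0]]}}

```text
t: 15.08
ee_pos: [0.5283, 0.2587, 0.2303]
orientation: [0.965, 2.457, -0.263]
wrist_force: [-2.6, 0.3, 3.2]
finger_gap: -0.0001
grip_force: 1.2
```

```bash
python3 - <<'E'
from go import *
s=r.read_state();p=head(s['ee_pos'])*1000-[0,0,53];print('along',p@u,'e',p@e,'y',p[1],(Rh@u)@s['wrist_force'])
E
```

```text
along 204.4942762389079 e -0.37493487777670964 y -1.5008427308649936 3.787063690377209
```

Pushing now at about 4 N, 2–3 mm above the expected touch.

Converted, 0.001 m is 0.1.

{"name": "nudge_tcp", "arguments": {"ticks": [[0, 0, 0.1, 0, 0, 0, 0], [0, 0, 0.1, 0, 0, 0, 0]]}}

```text
t: 15.25
ee_pos: [0.5291, 0.2581, 0.2286]
orientation: [0.965, 2.457, -0.263]
wrist_force: [-2.8, -0.3, 2.7]
finger_gap: 0.0001
grip_force: 1.2
```

{"name": "nudge_tcp", "arguments": {"ticks": [[0, 0, 0.1, 0, 0, 0, 0], [0, 0, 0.1, 0, 0, 0, 0]]}}

```text
t: 15.42
ee_pos: [0.5297, 0.2577, 0.2273]
orientation: [0.965, 2.457, -0.262]
wrist_force: [-14.7, 3.0, 22.9]
finger_gap: 0.0004
grip_force: 13.2
```

```bash
python3 - <<'E'
from go import *
s=r.read_state();p=head(s['ee_pos'])*1000-[0,0,53];print('along',p@u,'e',p@e,'y',p[1],(Rh@u)@s['wrist_force'])
E
```

```text
along 201.02653442355813 e -0.33020994631813494 y -1.2900310275080982 26.20367284083216
```

Converted, -0.0005 m is -0.05.

{"name": "nudge_tcp", "arguments": {"ticks": [[0, 0, -0.05, 0, 0, 0, 0], [0, 0, 0, 0, 0, 0, 0]]}}

```text
t: 15.58
ee_pos: [0.5296, 0.2578, 0.2275]
orientation: [0.965, 2.457, -0.262]
wrist_force: [-4.3, 0.9, 7.3]
finger_gap: -0.0002
grip_force: 4.1
```

{"name": "nudge_tcp", "arguments": {"ticks": [[0, 0, -2, 0, 0, 0, 0], [0, 0, -4, 0, 0, 0, 0], [0, 0, -3, 0, 0, 0, 0], [0, 0, 0, 0, 0, 0, 0]]}}

```text
t: 15.92
ee_pos: [0.4958, 0.2917, 0.3092]
orientation: [0.963, 2.457, -0.253]
wrist_force: [-0.4, 2.2, 0.8]
finger_gap: -0.0002
grip_force: 0.0
```

```bash
python3 - <<'E'
from kn import *
for n in ['scene','side','wrist']:
    c=cam(n); im,d,ci,W=c; np.savez(f'{n}0.npz',im=im,d=d,W=W,ci=json.dumps({k:np.array(v).tolist() for k,v in ci.items()}))
    if n=='wrist': meas(*c)
    if n=='scene': A=cv2.resize(im[180:380,300:500],(400,400),interpolation=cv2.INTER_CUBIC)
    if n=='side': B=cv2.resize(im[150:310,230:390],(400,400),interpolation=cv2.INTER_CUBIC)
cv2.imwrite('pics/c7.png',np.hstack([A,B])[:,:,::-1])
s=r.read_state();p=head(s['ee_pos'])*1000-[0,0,53];print('along',p@u,'e',p@e,'y',p[1])
plan(ph=[0,0,53])
E
python3 tri.py | grep brass
```

```text
handle n 2488 along 201.5 e [-16.1   0.7  16.2] y [-18.1  -2.2  14.1]
knob n 1007 702 top along 157.0 e,y 83.7 5.3 r 83.9 q 0.063
along 290.6889117656754 e -0.040704184219478634 y -1.3978182804475703
t 16.0667 world [0.6039 0.1903 0.053 ] tool delta(now axes) [0.001  0.0017 0.2907] in target axes [0.     0.0014 0.2907]
rotvec tool [-0.001   0.0034  0.0022]
now head [-145.3   -1.4  304.8]
scene brass 122 [610.3 188.6] [33.5 38.4] 9.2
scene brass 316 [628.6 103.2] [35.2 71.8] 12.1
side brass 81 [604.1 186.5] [33.  37.5] 12.9
side brass 229 [621.  103.3] [33.5 71.3] 12.3
wrist brass 848 [621.5 104.9] [33.3 70.8] 12.3
```

View pics/c7.png

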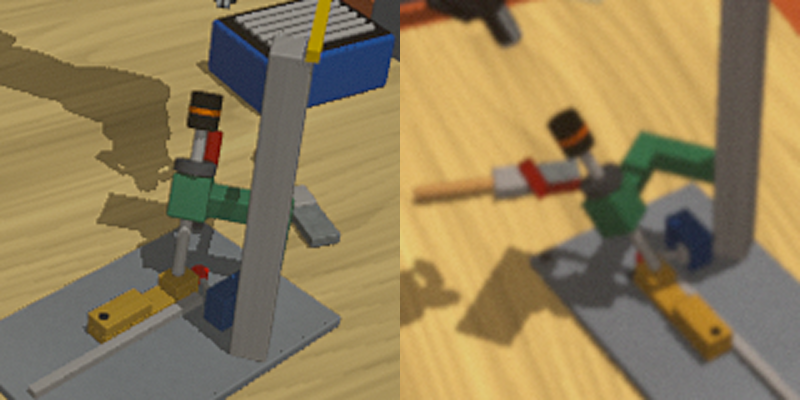

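The ball rests on the toe block and the blank hasn't moved. The lever is still open, with the knob at e = 84 mm, y = 5 mm. Next I'll straddle the knob.

Converted, 0.035 m is 3.5, 0.04 m is 4, 0.035 rad is 0.7.

{"name": "nudge_tcp", "arguments": {"ticks": [[4, 0.33, 0, 0, 0, 0.7, 0.045], [4, 0.33, 0, 0, 0, 0.7, 0.045], [0.4, 0.01, 0, 0, 0, 0, 0.045], [0, 0, 3.5, 0, 0, 0, 0.045], [0, 0, 3.5, 0, 0, 0, 0.045], [0, 0, 3, 0, 0, 0, 0.045], [0, 0, 0, 0, 0, 0, 0.045], [0, 0, 0, 0, 0, 0, 0.045]]}}

```text
t: 16.73
ee_pos: [0.486, 0.3082, 0.1751]
orientation: [1.049, 2.417, -0.244]
wrist_force: [-1.5, 0.7, 0.6]
finger_gap: 0.0448
grip_force: 0.0
```

```bash
python3 - <<'E'
from kn import *
s=r.read_state();p=head(s['ee_pos'])*1000-[0,0,53];print('along',p@u,'e',p@e,'y',p[1],s['wrist_force'])
plan(ph=[0,0,53],q=.08)
im,d,ci,W=cam('wrist'); cv2.imwrite('pics/w8.png',im[:,:,::-1]); meas(im,d,ci,W)
E
```

```text
along 189.1207429936793 e 83.30324785874218 y 5.851222683627321 [-1.53539911  0.67680878  0.6197965 ]
t 16.7333 world [0.6039 0.1903 0.053 ] tool delta(now axes) [-0.0827  0.0006  0.1895] in target axes [-0.0835  0.0008  0.1891]
rotvec tool [-0.0042  0.0043  0.0126]
now head [-166.7    5.9  175.1]
  return _methods._mean(a, axis=axis, dtype=dtype,
  ret = ret.dtype.type(ret / rcount)
Traceback (most recent call last):
  File "kn.py", line 7, in meas
    print('handle n',m.sum(),'along',np.median(al[m]).round(1),'e',np.percentile(ee[m],[1,50,99]).round(1),'y',np.percentile(Ph[...,1][m],[1,50,99]).round(1))
                                                                   ~~~~~~~~~~~~~^^^^^^^^^^^^^^^^^
IndexError: index -1 is out of bounds for axis 0 with size 0
```

View pics/w8.png

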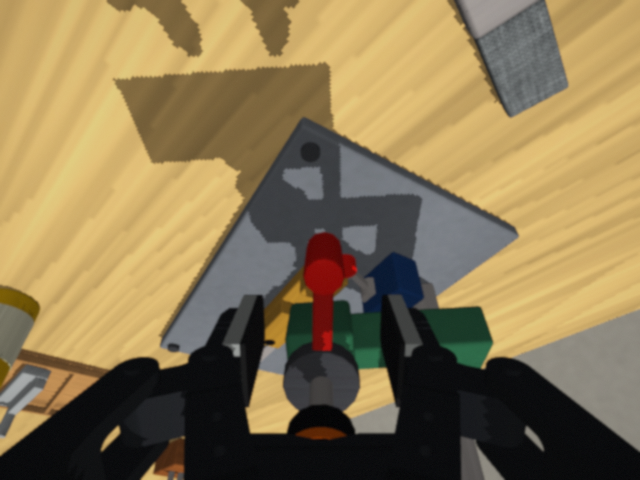

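The knob (325,265) sits centred between the open fingers, with the handle clear. Next I'll descend around it and narrow the fingers.

Converted, 0.025 m is 2.5, 0.02 m is 2, 0.01 rad is 0.2.

{"name": "nudge_tcp", "arguments": {"ticks": [[0.1, 0, 2.5, -0.08, 0.08, 0.2, 0.045], [0, 0, 2, 0, 0, 0, 0.045], [0, 0, 0.8, 0, 0, 0, 0.045], [0, 0, 0, 0, 0, 0, 0.03], [0, 0, 0, 0, 0, 0, 0.03], [0, 0, 0, 0, 0, 0, 0.03]], "grip_n": 20}}

```text
t: 17.28
ee_pos: [0.5046, 0.2932, 0.1313]
orientation: [1.06, 2.415, -0.226]
wrist_force: [-0.2, 0.6, -0.8]
finger_gap: 0.0304
grip_force: 0.0
```

```bash
python3 - <<'E'
from go import *
s=r.read_state();p=head(s['ee_pos'])*1000-[0,0,53];print('along',p@u,'e',p@e,'y',p[1],s['wrist_force'],s['joint_pos'].round(2))
E
```

```text
along 139.17921023499585 e 84.53868889669718 y 7.59344524963586 [-0.23922668  0.6231594  -0.7801153 ] [-0.98  0.9   0.26  1.7   0.57  0.63 -0.55]
```

Converted, 0.0085 m is 0.85, -0.0004 m is -0.04, 0.1 rad is 2.

{"name": "nudge_tcp", "arguments": {"ticks": [[-0.04, 0.85, 0, 0, 0, 2, 0.03], [-0.04, 0.85, 0, 0, 0, 2, 0.03], [-0.04, 0.85, 0, 0, 0, 2, 0.03], [-0.04, 0.85, 0, 0, 0, 2, 0.03]]}}

```text
t: 17.62
ee_pos: [0.5325, 0.3113, 0.1359]
orientation: [1.515, 2.14, -0.089]
wrist_force: [-1.8, -2.3, 0.5]
finger_gap: 0.0301
grip_force: 1.5
```

```bash
python3 - <<'E'
from go import *
s=r.read_state();p=head(s['ee_pos'])*1000-[0,0,53];a=p[1]+1.8;print('along',p@u,'r',np.hypot(p@e,a),'q',np.arctan2(a,p@e),s['wrist_force'],s['joint_pos'].round(2))
E
```

```text
along 139.12342838989107 r 86.01363040338396 q 0.5052871050993138 [-1.80814447 -2.31662871  0.54945344] [-1.    0.94  0.33  1.58  0.42  0.68 -0.79]
```

Converted, 0.0085 m is 0.85, -0.0008 m is -0.08, 0.1 rad is 2.

{"name": "nudge_tcp", "arguments": {"ticks": [[-0.08, 0.85, 0, 0, 0, 2, 0.03], [-0.08, 0.85, 0, 0, 0, 2, 0.03], [-0.04, 0.85, 0, 0, 0, 2, 0.03], [-0.04, 0.85, 0, 0, 0, 2, 0.03], [-0.04, 0.85, 0, 0, 0, 2, 0.03], [-0.04, 0.85, 0, 0, 0, 2, 0.03]]}}

```text
t: 18.12
ee_pos: [0.5792, 0.3163, 0.1536]
orientation: [2.082, 1.599, 0.12]
wrist_force: [-3.3, -1.6, -1.6]
finger_gap: 0.0298
grip_force: 1.5
```

```bash
python3 - <<'E'
from go import *
s=r.read_state();p=head(s['ee_pos'])*1000-[0,0,53];a=p[1]+1.8;print('along',p@u,'r',np.hypot(p@e,a),'q',np.arctan2(a,p@e),s['wrist_force'],s['joint_pos'].round(2))
E
```

```text
along 139.16512456950306 r 86.77012883849258 q 1.0943599385958962 [-3.28976777 -1.61170569 -1.58950943] [-0.99  0.98  0.46  1.42  0.21  0.75 -1.14]
```

{"name": "nudge_tcp", "arguments": {"ticks": [[-0.1, 0.85, 0, 0, 0, 2, 0.03], [-0.1, 0.6, 0, 0, 0, 1.4, 0.03], [0, 0.3, 0, 0, 0, 0.6, 0.03], [0, 0.2, 0, 0, 0, 0.4, 0.03]]}}

```text
t: 18.45
ee_pos: [0.5953, 0.31, 0.1629]
orientation: [2.249, 1.37, 0.197]
wrist_force: [-3.1, 3.4, -0.6]
finger_gap: 0.0302
grip_force: 1.7
```

{"name": "nudge_tcp", "arguments": {"ticks": [[0, 0.2, 0, 0, 0, 0.4, 0.03], [0, 0.2, 0, 0, 0, 0.4, 0.03], [0, 0, 0, 0, 0, 0, 0.03]]}}

```text
t: 18.7
ee_pos: [0.5984, 0.3078, 0.1643]
orientation: [2.278, 1.325, 0.209]
wrist_force: [-4.0, 3.0, 1.4]
finger_gap: 0.0297
grip_force: 1.7
```

```bash
python3 - <<'E'
from go import *
s=r.read_state();p=head(s['ee_pos'])*1000-[0,0,53];a=p[1]+1.8;print('along',p@u,'r',np.hypot(p@e,a),'q',np.arctan2(a,p@e),s['wrist_force'],s['joint_pos'].round(2))
E
```

```text
along 138.4450491281248 r 85.82267648103584 q 1.368055888992018 [-4.00195054  3.01316795  1.42083729] [-0.97  0.99  0.52  1.37  0.13  0.77 -1.29]
```

Force is still only about 5 N, so I'll push a little further to the lever's end stop.

Converted, 0.002 m is 0.2, 0.001 m is 0.1, 0.02 rad is 0.4.

{"name": "nudge_tcp", "arguments": {"ticks": [[0, 0.2, 0, 0, 0, 0.4, 0.03], [0, 0.1, 0, 0, 0, 0.2, 0.03], [0, 0, 0, 0, 0, 0, 0.03]]}}

```text
t: 18.95
ee_pos: [0.5988, 0.3073, 0.1644]
orientation: [2.3, 1.294, 0.214]
wrist_force: [-17.5, 7.1, 0.1]
finger_gap: 0.0301
grip_force: 8.5
```

{"name": "nudge_tcp", "arguments": {"ticks": [[0, 0.15, 0, 0, 0, 0, 0.03], [0, 0.15, 0, 0, 0, 0, 0.03], [0, 0, 0, 0, 0, 0, 0.03]]}}

```text
t: 19.2
ee_pos: [0.5992, 0.3071, 0.1645]
orientation: [2.302, 1.297, 0.21]
wrist_force: [-29.8, 12.4, -4.9]
finger_gap: 0.03
grip_force: 14.9
```

Converted, -0.035 m is -3.5, -0.03 m is -3.

{"name": "nudge_tcp", "arguments": {"ticks": [[0, -0.5, 0, 0, 0, 0, 0.03], [0, 0, 0, 0, 0, 0, 0.045], [0, 0, 0, 0, 0, 0, 0.045], [0, 0, -2, 0, 0, 0, 0.045], [0, 0, -3, 0, 0, 0, 0.045], [0, 0, -3.5, 0, 0, 0, 0.045], [0, 0, -3.5, 0, 0, 0, 0.045], [0, 0, -3, 0, 0, 0, 0.045], [0, 0, 0, 0, 0, 0, 0.045]]}}

```text
t: 19.95
ee_pos: [0.5441, 0.3602, 0.2997]
orientation: [2.298, 1.293, 0.228]
wrist_force: [-0.2, 0.1, -0.4]
finger_gap: 0.0446
grip_force: 0.0
```

```bash
python3 - <<'E'
from kn import *
for n in ['scene','side','wrist']:
    c=cam(n); im,d,ci,W=c; np.savez(f'{n}0.npz',im=im,d=d,W=W,ci=json.dumps({k:np.array(v).tolist() for k,v in ci.items()}))
    if n=='scene': A=cv2.resize(im[180:380,300:500],(400,400),interpolation=cv2.INTER_CUBIC)
    if n=='side': B=cv2.resize(im[150:310,230:390],(400,400),interpolation=cv2.INTER_CUBIC)
    if n=='wrist':
        cv2.imwrite('pics/c9.png',np.hstack([A,B])[:,:,::-1])
        try: meas(*c)
        except Exception as x: print(x)
print(r.read_state()['wrist_force'],r.read_state()['ee_pos'])
E
python3 tri.py | grep -v wrist
```

```text
handle n 1975 along 201.5 e [-16.1  -0.3  15.5] y [-16.    1.4  15.6]
knob n 900 580 top along 156.9 e,y 21.9 80.4 r 83.3 q 1.305
[ 0.42518473 -0.79485907 -0.39216312] [0.54469613 0.35707833 0.29444444]
scene brass 120 [611.6 188.9] [35.5 37.6] 3.9
scene brass 322 [628.8 103.2] [35.5 71.8] 12.1
scene band [394 233  17   6  62] [401.7 235.5] surf head [-74.7   2.3 216.2]
scene handle [393 225  18  20 295] [401.6 234.6] surf head [-77.    1.8 217.7]
scene red [408 263  18   7  65] [416.3 266. ] surf head [-61.4  42.7 152. ]
side brass 226 [621.  103.3] [33.5 71.3] 12.3
side band [292 198  14  12  85] [299.  204.3] surf head [-83.  -11.2 216.2]
side handle [290 194  17  17 172] [298.2 203. ] surf head [-85.  -10.5 219.4]
side red [307 194  11  22  78] [312.3 201.9] surf head [-83.6  73.  162.1]
band [0.5394 0.2508 0.2077] head mm [-88.5   0.3 207.7] [1.3 1.3]
handle [0.5381 0.2521 0.21  ] head mm [-90.3   0.3 210. ] [0.2 0.2]
red [0.5886 0.2722 0.1652] head mm [-67.1  49.5 165.2] [14.4 14.4]
```

View pics/c9.png

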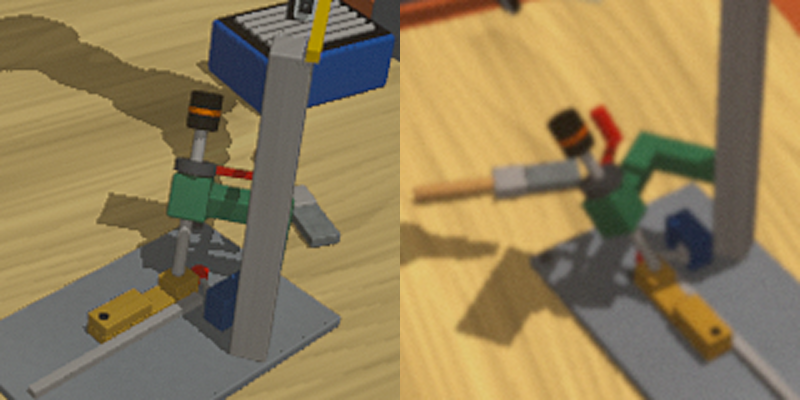

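The lever is at about 1.30 rad, the stop is still on the blank (handle unchanged at 201.5 mm), the blank is home, and the robot is clear of everything.

```bash
python3 -c "
from bench import r, optics
print(r.finish_job())"
```

```text
the job is handed in; nothing more can be done
None
```

I handed the job in at about 20 s: the blank is home against the end stop with the roller pushed aside, the depth stop's ball rests on it, and the clamp lever is at about 1.30 rad; the simulator returned no verdict.

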